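Find the lamp base that rocks

ROBOT

A 6-joint arm with a two-finger parallel gripper is mounted at the origin on the work surface. World frame = base frame: x ahead of the robot, y to its left, z up, the work surface at z = 0. Lengths are in m, angles in rad, forces in N, time in s.
With the tool pointing down it reaches from about 0.35 to 0.775 m from the base axis. Payload 7.3 kg.
Tool frame: the origin (TCP) lies at the very end of the fingers, on their centre line; the grasp point (between the pads) lies 19 mm behind it (robot.pinch_z is the distance from the TCP to the grasp point, in m); z points along the fingers, y is the line along which they close (so a half turn about z gives the same grasp; the last joint's range is limited). The gripper opens to 92 mm and grips with 3 to 60 N. Pads are 19 mm wide; open, the fingers measure 130 mm over their backs; the gripper's body (75 mm by 190 mm) begins 47 mm behind the grasp point.
Start: joints at [1.054, 0.342, 1.524, -0, 1.275, -0.146], TCP at [0.19, 0.489, 0.227] pointing down, gripper open.
Joint ranges: [-2.53, 2.53], [-0.77, 2.02], [0.04, 2.7], [-1, 4.14], [0.28, 2.66], [-3.11, 3.11]. Speed limits (rad/s): [2.57, 2.57, 3.14, 3.14, 3.14, 3.14].

INTERFACE

Orientations are given as [roll, pitch, yaw] about the fixed x, y, z axes, in that order (R = Rz(yaw) Ry(pitch) Rx(roll)).
In Python, from cell import robot gives the robot as it stands.
- The arm moves only by the tool move_arm, never from a script. Its argument "motion" is a list of rows, each a list of 6 numbers: the shift along the tool's x, y, z in units of 0.1 m (1.0 is 0.1 m), then the turn, a rotation vector about the tool's x, y, z in units of pi rad (1.0 is pi rad). In form: [[dx, dy, dz, rx, ry, rz], ...]. A call has 1 to 12 rows; each row is the pose to reach, as a shift and turn from the pose commanded when the call began, along the tool's axes at that moment, turning the shorter way round; what a row does not reach only later rows make up. A row lasts 1/8 s, in which the tool goes at most 62.5 mm and 10.7 degrees, less where a joint would pass 70% of its speed; a pose out of reach is approached as far as the arm can. A call with a number of a shift or a turn outside -1 to 1 is refused whole. A call with a gripper value outside its range is refused whole. "fingers" is the opening, from -1 (shut) to 1 (fully open), set as the call begins (left out, the last holds). The fingers move at their own pace and stop on an object; "newtons" is the grip in N (left out, the last holds). Time passes only in rows, so rows that repeat a pose let the fingers close. It gives the time, the measured TCP pose, the force, the opening and the grip force at its end, in the units of the state.
- robot.observe(): the state, without advancing time (a new reading comes with each control period).
- robot.read_camera(name): name is "scene" or "top"; returns a dict with "image" (420x560x3 uint8, red, green, blue), "range_z" (420x560 float32, m along the optical axis (not along the pixel's ray), 0 where there is no reading), "vfov" (degrees; the focal length in pixels is half the picture's height over the tangent of half this angle, whatever the lens; pixels are square), "cx", "cy" (the principal point, pixels), "k1" (the pictures are not rectified: a ray, as slopes to the right and down, at radius r is drawn at 1 + k1 r^2 times it, then the intrinsics apply), "extrinsics" (4x4, takes a point from camera to world coordinates). Camera axes: x right, y up, looking along -z (the intrinsics and any distortion apply to the point x, -y, -z); pixel columns grow to the right and rows downward; lengths in m; the calibration is good to about 2 mm. A picture is of the moment at which its call begins.
- robot.hand_in(): hands the job in; it is judged then, once.
The state is a dict: "time": time; "qpos": joint angles; "qvel": joint speeds; "joint_efforts": joint torques, N m; "tool_pos": TCP position; "tool_rot": TCP orientation; "contact_force": force on the tool from outside, world axes, zero at the start; "torque": the same for the moment, N m; "opening": finger opening in m; "grip_force": force on a finger pad.
Only numpy, scipy, OpenCV 4.12 (cv2) and the standard library are available. Lean on these libraries where they do the work, as an engineer would, in place of code of your own. Each camera call takes 0.05 s, during which the arm holds its last target. There are 200 camera calls.

TASK

One of the two lamp bases on the glass plate has a short foot and rocks. Press down on their corners one after another with the fingertips, gently so the glass does not crack, until you find the corner that dips under the finger; then take the steel weight from the orange tray and stand it upright on that corner, so that the short foot stays down on the glass ready for shimming, and let go. Leave both bases where they stand and do not disturb anything else.

Things in the scene. Friction and masses are not known exactly. Their poses are not given: they have to be found in the camera images.
- base_a: lamp base, one of two alike: pale wooden block 100 x 100 mm, 26 mm thick, on four 6 mm high rubber feet under its corners (block top 32 mm above origin); from its middle a white round lamp holder, 28 mm across, stands 28 mm up from the block. About 0.4 kg. Origin: centre of the underside, at the feet's level; x, y along the block's sides, z up. Starts on the glass, turned any way.
- base_b: lamp base like base_a in size, look and origin. Either may be the one that rocks: it stands level by itself on three feet; the fourth, at any one corner, is short. Pressed there 15 mm in from both edges, it dips 3 to 4 mm under 1 to 2 N until the foot meets the glass; then it is firm, and tips back when let go. Other corners, and the sound base, are firm at once.
- plate: flat greenish glass plate, 180 mm (its x) by 440 mm (its y), 10 mm thick, fixed on the table, the two bases on it side by side along y. Origin: centre of the underside. It cracks if anything bears on it with more than 30 N.
- weight: plain steel weight, a cylinder 32 mm across and 55 mm high with a brass band, 0.33 kg, standing in the orange tray. Origin: centre of its underside; z up its axis. Stood on the corner over the short foot, as far in as the press, it keeps that corner dipped.
- tray: orange tray, open-topped, fixed on the table: 156 x 156 mm outside, 148 mm inside, walls 24 mm high, floor 4 mm thick. Origin: centre of the underside.
- parts_box: clear compartment box of small fittings, fixed, 156 x 156 x 24 mm, beside the tray; not part of the job. Origin: centre of the underside.
- tape: roll of turquoise-green tape lying flat, 72 mm across, 19 mm high; a bystander
- spool: red spool standing upright, 40 mm across, 50 mm high; a bystander
- jar: glass jar of yellow wax with a steel lid, 72 mm across, 85 mm high; a bystander
- tumbler: drinking glass, 68 mm across, 100 mm high; a bystander
- screwdriver: screwdriver lying down; a bystander
- pliers: pliers with yellow handles lying down, about 140 mm long; a bystander

How it is judged:
On the way:
1. the fingers press the rocking base at its short-footed corner until that foot meets the glass (the base tips by more than 0.068 rad under 1 N or more) (((angle between base_a's own z axis and vertical between 0.068 and 0.12 rad and contact force between the fingers and base_a above 1 N and contact force between base_a and plate above 3 N and z of base_a in the frame of plate below 0.0125 m) or (angle between base_b's own z axis and vertical between 0.068 and 0.12 rad and contact force between the fingers and base_b above 1 N and contact force between base_b and plate above 3 N and z of base_b in the frame of plate below 0.0125 m))), for 0.1 s.
At the end, for the whole second after the job is handed in: the weight stands upright (within 0.15 rad) on the rocking base's short-footed corner and keeps it dipped (base tipped by 0.068 to 0.12 rad), released and at rest; both bases stand on the glass within 40 mm of where they were (((contact force between weight and base_a above 1 N and angle between base_a's own z axis and vertical between 0.068 and 0.12 rad) or (contact force between weight and base_b above 1 N and angle between base_b's own z axis and vertical between 0.068 and 0.12 rad)) and angle between weight's own z axis and vertical below 0.15 rad and linear speed of each of weight, base_a, base_b below 0.02 m/s and distance of each of base_a, base_b from where it was at the start of the episode below 0.04 m and contact force between each of base_a, base_b and plate above 0.5 N); the robot touches nothing.
It fails at once if the glass is loaded with more than 30 N by a base, the weight or the fingers (contact force between any of base_a, base_b, weight, the fingers and plate above 30 N).
It fails at once if a base is tipped by more than 0.4 rad (angle between any of base_a, base_b's own z axis and vertical above 0.4 rad).
It fails at once if a base is lifted off the glass (z of any of base_a, base_b in the frame of plate above 0.025 m).
It fails at once if a bystander is moved by more than 30 mm (distance of any of tape, spool, jar, tumbler, screwdriver, pliers from where it was at the start of the episode above 0.03 m).
It also fails if it takes over 72 s, if anything falls off the work surface, if the arm or the gripper's body presses on something with over 40 N, if the wrist force passes 120 N, or if a joint passes its speed limit or range.

## Working session

There is one attempt and no reset: what is moved stays moved. The work goes in short steps, Python scripts to look and compute and a tool call to move; the robot and the scene stay as the last step left them, time stands still between calls to the robot, and variables do not carry over. Pictures are saved under pics/ and viewed, at most 10 in all, crops included, and the job is handed in when it is done.

Besides the shell and the picture viewer there is one more tool, called as name(argument=value, ...), one argument or row to a line, values as JSON. move_arm: Moves the arm, as the interface text tells. Shifts and turns lie within -1 to 1; 1 stands for 0.1 m of shift or pi rad of turn. Its arguments: {"type":"object","properties":{"motion":{"type":"array"},"fingers":{"type":"number"},"newtons":{"type":"number"}},"required":["motion"]}

```bash
mkdir -p pics; ls; cat > h.py <<'E'
import numpy as np, cv2
from cell import robot
def cam(n):
    c=robot.read_camera(n); return c
def ray(c,uv):
    uv=np.atleast_2d(np.array(uv,float)); H=c["image"].shape[0]
    f=H/2/np.tan(np.radians(c["vfov"])/2)
    d=(uv-[c["cx"],c["cy"]])/f; s=d.copy()
    for _ in range(30): s=d/(1+c["k1"]*(s**2).sum(1,keepdims=True))
    r=np.c_[s[:,0],-s[:,1],-np.ones(len(s))]
    E=np.array(c["extrinsics"]); return E[:3,3], r@E[:3,:3].T
def onplane(c,uv,z):
    o,r=ray(c,uv); return o+r*((z-o[2])/r[:,2])[:,None]
def cloud(c):
    H,W=c["range_z"].shape; u,v=np.meshgrid(np.arange(W),np.arange(H))
    o,r=ray(c,np.c_[u.ravel(),v.ravel()]); P=o+r*c["range_z"].reshape(-1,1)
    P[c["range_z"].ravel()==0]=np.nan
    return P.reshape(H,W,3)
E
python3 - <<'E'
from h import *
for n in("top","scene"):
    c=cam(n); cv2.imwrite(f"pics/{n}0.png",c["image"][:,:,::-1]); print(n,np.round(c["extrinsics"],3).tolist(),c["vfov"],c["k1"],c["cx"],c["cy"],(c["range_z"]>0).mean())
    np.savez(f"{n}0.npz",**c)
print(robot.observe())
E
```

```text
pics
top [[0.011, 0.984, -0.179, 0.36], [-1.0, 0.008, -0.014, -0.015], [-0.012, 0.179, 0.984, 1.205], [0.0, 0.0, 0.0, 1.0]] 56.20116864446828 -0.0825114680080131 276.49421865779397 205.64593244247754 0.9956760204081633
scene [[0.128, -0.562, 0.817, 1.519], [0.992, 0.09, -0.093, -0.127], [-0.022, 0.822, 0.569, 0.741], [0.0, 0.0, 0.0, 1.0]] 49.08883966198647 0.04957034916115279 285.04489421926684 204.95091738221086 0.9958205782312926
{'time': 0.1, 'qpos': array([ 1.05401037e+00,  3.42655456e-01,  1.52492317e+00, -3.09326639e-05,
        1.27536938e+00, -1.46022321e-01]), 'qvel': array([-0.00126487, -0.0031474 , -0.00214697,  0.0015226 , -0.00060418,
       -0.00093284]), 'joint_efforts': array([ 2.41657690e-03, -4.32003701e+01, -2.44698036e+01,  7.20269093e-02,
        5.24529931e-02, -7.59232557e-05]), 'tool_pos': array([0.1900431 , 0.4890143 , 0.22611261]), 'tool_rot': array([-3.14024742e+00, -1.67943933e-04,  2.77083793e+00]), 'contact_force': array([ 1.04005967, -0.20670979, -1.12565112]), 'torque': array([-0.00814176,  0.00251095, -0.00144777]), 'grip_force': 0.0, 'opening': 0.09159524537379783}
```

View pics/top0.png

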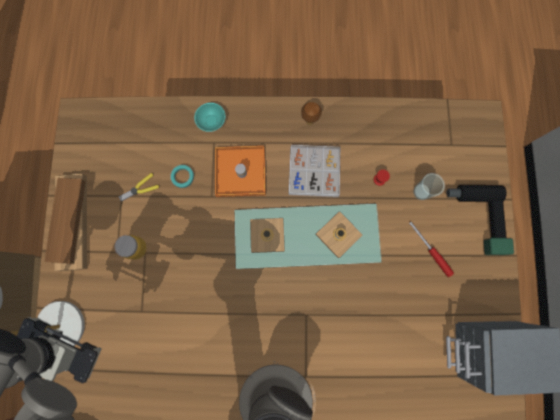

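View pics/scene0.png

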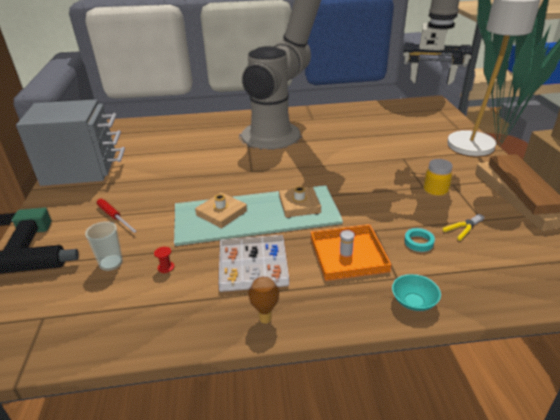

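The top view shows the bases at about (267,235) and (340,233) on the glass, with the weight in the tray at (241,170). The scene view agrees. Next I'll measure the poses from the depth data.

```bash
python3 - <<'E'
from h import *
for n in("top","scene"):
    c=dict(np.load(n+"0.npz")); c={k:(v if v.ndim else v.item()) for k,v in c.items()}
    P=cloud(c); hsv=cv2.cvtColor(c["image"],cv2.COLOR_RGB2HSV)
    x,y,z=P[...,0],P[...,1],P[...,2]
    roi=(x>.33)&(x<.58)&(y>-.3)&(y<.2)
    g=roi&(z<.025); print(n,"glass z",np.nanmedian(z[g&(hsv[...,0]>50)&(hsv[...,0]<95)]))
    m=(roi&(z>.033)&(z<.055)).astype(np.uint8)
    k,l,s,ce=cv2.connectedComponentsWithStats(m)
    for i in range(1,k):
        if s[i,4]<150: continue
        q=l==i; Q=P[q]; r=cv2.minAreaRect(Q[:,:2].astype(np.float32)*1000)
        # plane tilt
        A=np.c_[Q[:,:2]-Q[:,:2].mean(0),np.ones(len(Q))]; co=np.linalg.lstsq(A,Q[:,2],rcond=None)[0]
        print(" base",np.round(r[0]),np.round(r[1]),round(r[2],1),"z",np.median(Q[:,2]).round(4),"slope",co[:2].round(3), "px",ce[i].round(),s[i,4])
    for lo,hi,t,R in((.062,.08,"holder",roi),(.05,.075,"weight",(x>.55)&(x<.8)&(y>-.02)&(y<.2))):
        m=(R&(z>lo)&(z<hi)).astype(np.uint8); k,l,s,ce=cv2.connectedComponentsWithStats(m)
        for i in range(1,k):
            if s[i,4]>15:
                Q=P[l==i]; print(" ",t,cv2.minEnclosingCircle(Q[:,:2].astype(np.float32)*1000),np.median(Q[:,2]).round(4),Q[:,2].max().round(4),s[i,4])
    o=(hsv[...,0]<15)&(hsv[...,1]>200)&(hsv[...,2]>120)&(x>.52)&(y>-.05)&(y<.2)
    if o.sum()>50: print(" tray",[np.round(v,1) for v in cv2.minAreaRect(P[o][:,:2].astype(np.float32)*1000)])
    m=(hsv[...,0]>55)&(hsv[...,0]<95)&(hsv[...,1]>40)&roi
    print(" plate",[np.round(v,1) for v in cv2.minAreaRect(P[m&(z<.02)][:,:2].astype(np.float32)*1000)])
E
```

```text
top glass z 0.010519480121472413
 base [ 488. -185.] [101. 100.] 44.1 z 0.0427 slope [ 0.006 -0.001] px [339. 234.] 1056
 base [485.  29.] [101. 100.] 2.9 z 0.0425 slope [-0.001 -0.002] px [267. 235.] 1048
  holder ((484.4157409667969, 29.268001556396484), 14.319613456726074) 0.0709 0.076 79
  holder ((488.61895751953125, -185.6078643798828), 14.464935302734375) 0.0711 0.0772 82
  weight ((682.0639038085938, 113.65665435791016), 15.940396308898926) 0.0588 0.0653 91
 plate [array([485.8, -88.9]), array([172.5, 431.1]), np.float64(3.2)]
scene glass z 0.010430201886177548
 base [486.  31.] [103. 100.] 3.2 z 0.0425 slope [-0.029  0.006] px [300. 200.] 760
 base [ 490. -184.] [105. 107.] 43.9 z 0.0424 slope [-0.026 -0.003] px [221. 208.] 825
  holder ((486.3837890625, 32.49796676635742), 16.896699905395508) 0.0707 0.0739 75
  holder ((489.7491455078125, -187.01531982421875), 15.127202987670898) 0.0704 0.0742 78
  weight ((685.0556030273438, 115.47528839111328), 17.50667381286621) 0.0588 0.0623 129
 tray [array([689.6, 119.2]), array([162.5, 156. ]), np.float64(2.2)]
 plate [array([489.9, -87.8]), array([181.9, 430.4]), np.float64(2.7)]
```

```bash
cat >> h.py <<'E'
def go(x,y,z=None,yaw=None):
    s=robot.observe(); p=s["tool_pos"]; w=s["tool_rot"][2]
    d=np.array([x,y,p[2] if z is None else z])-p
    t=[np.cos(w)*d[0]+np.sin(w)*d[1], np.sin(w)*d[0]-np.cos(w)*d[1], -d[2]]
    r=0 if yaw is None else -((yaw-w+np.pi/2)%np.pi-np.pi/2)/np.pi
    print("t",round(s["time"],2),"shift",np.round(np.array(t)*10,3),"rz",round(r,4),"tool",p.round(4),"yaw",round(w,3),"rp",s["tool_rot"][:2].round(4),"F",s["contact_force"].round(2))
A=(.4853,.0297,2.9);B=(.4887,-.1857,44.1)
def corner(b,i,r=.0495):
    a=np.radians(b[2]+45+90*i); return b[0]+r*np.cos(a),b[1]+r*np.sin(a),a
E
python3 -c "
from h import *
for b in(A,B):
  for i in range(4): print(np.round(corner(b,i),4))"
```

```text
[0.5185 0.0664 0.836 ]
[0.4486 0.0629 2.4068]
[ 0.4521 -0.007   3.9776]
[ 5.2200e-01 -3.5000e-03  5.5484e+00]
[ 0.4895 -0.1362  1.5551]
[ 0.4392 -0.1849  3.1259]
[ 0.4879 -0.2352  4.6967]
[ 0.5382 -0.1865  6.2675]
```

move_arm(
  motion=[
    [-1,-0.76,0,0,0,0],
    [-1,-0.76,0,0,0,0],
    [-1,-0.76,0,0,0,0],
  ],
  fingers=-1,
)

```text
time: 0.48
tool_pos: [0.2574, 0.3794, 0.2266]
tool_rot: [-3.14, 0.0, 2.766]
contact_force: [-0.2, 0.9, -0.5]
opening: 0.0666
grip_force: 0.0
```

move_arm(
  motion=[
    [-1,-0.76,0,0,0,0],
    [-1,-0.76,0,0,0,0],
    [-1,-0.76,0,0,0,0],
  ],
)

```text
time: 0.85
tool_pos: [0.3232, 0.273, 0.2267]
tool_rot: [-3.141, 0.0, 2.765]
contact_force: [-0.5, -0.1, 0.3]
opening: 0.0367
grip_force: 0.0
```

move_arm(
  motion=[
    [-1,-0.76,0,0,0,0],
    [-1,-0.76,0,0,0,0],
    [-1,-0.76,0,0,0,0],
  ],
)

```text
time: 1.23
tool_pos: [0.3888, 0.1665, 0.2266]
tool_rot: [3.141, 0.0, 2.766]
contact_force: [-1.2, 0.3, 0.1]
opening: 0.0064
grip_force: 0.0
```

move_arm(
  motion=[
    [-0.95,-0.76,0,0,0,0],
    [-0.95,-0.76,0,0,0,0],
    [-0.95,-0.76,0,0,0,0],
    [-0.95,-0.76,0,0,0,0],
  ],
)

```text
time: 1.72
tool_pos: [0.4476, 0.0648, 0.2264]
tool_rot: [3.141, -0.002, 2.772]
contact_force: [-0.3, 0.2, 0.2]
opening: 0.0003
grip_force: 0.0
```

```bash
python3 -c "
from h import *
x,y,a=corner(A,1); go(x,y,.06,a)"
```

```text
t 1.73 shift [-0.016 -0.014  1.664] rz 0.1162 tool [0.4476 0.0648 0.2264] yaw 2.772 rp [ 3.141e+00 -1.500e-03] F [-0.33  0.16  0.2 ]
```

move_arm(
  motion=[
    [-0.016,-0.014,0.5,0,0,0.058],
    [-0.016,-0.014,1,0,0,0.116],
    [-0.016,-0.014,1,0,0,0.116],
  ],
)

```text
time: 2.1
tool_pos: [0.4461, 0.0631, 0.1245]
tool_rot: [-3.137, -0.006, 2.411]
contact_force: [-1.3, 0.2, -0.2]
opening: 0.0006
grip_force: 0.0
```

move_arm(
  motion=[
    [0,0,0.4,0,0,0],
    [0,0,0.74,0,0,0],
    [0,0,0.78,0,0,0],
    [0,0,0.78,0,0,0],
  ],
)

```text
time: 2.6
tool_pos: [0.4503, 0.0616, 0.0504]
tool_rot: [3.14, 0.002, 2.409]
contact_force: [0.6, -0.5, -0.2]
opening: 0.0003
grip_force: 0.0
```

```bash
python3 -c "
from h import *
x,y,a=corner(A,1); go(x,y,.042,a)"
```

```text
t 2.6 shift [ 0.021 -0.003  0.084] rz 0.0007 tool [0.4503 0.0616 0.0504] yaw 2.409 rp [3.1399e+00 1.7000e-03] F [ 0.56 -0.5  -0.25]
```

move_arm(
  motion=[
    [0.015,0,0.05,0,0,0],
    [0.015,0,0.06,0,0,0],
    [0.015,0,0.06,0,0,0],
  ],
)

```text
time: 2.98
tool_pos: [0.4483, 0.062, 0.0431]
tool_rot: [3.141, 0.0, 2.406]
contact_force: [0.6, 0.2, 0.4]
opening: 0.0003
grip_force: 0.0
```

move_arm(
  motion=[
    [0,0,0.01,0,0,0],
    [0,0,0.02,0,0,0],
    [0,0,0.02,0,0,0],
  ],
)

```text
time: 3.35
tool_pos: [0.4484, 0.062, 0.0421]
tool_rot: [3.141, 0.001, 2.406]
contact_force: [-4.6, -0.5, 17.1]
opening: 0.0005
grip_force: 8.6
```

move_arm(
  motion=[
    [0,0,-0.4,0,0,0],
    [-0.45,0,-0.45,0,0,0],
    [-0.99,0,-0.45,0,0,0],
    [-0.99,0,-0.45,0,0,0],
    [-0.99,0,-0.15,0,0,0],
    [-0.99,0,-0.04,0,0,0],
    [-0.99,0,-0.02,0,0,0],
    [-0.99,0,-0.01,0,0,0],
    [-0.99,0,-0.005,0,0,0],
    [-0.99,0,-0.005,0,0,0],
    [-0.99,0,-0.005,0,0,0],
  ],
)

```text
time: 4.72
tool_pos: [0.5217, -0.0041, 0.0422]
tool_rot: [3.141, 0.001, 2.406]
contact_force: [-2.1, 1.1, 5.4]
opening: 0.0005
grip_force: 2.7
```

move_arm(
  motion=[
    [0,0,0.003,0,0,0],
    [0,0,0.005,0,0,0],
    [0,0,0.005,0,0,0],
  ],
)

```text
time: 5.1
tool_pos: [0.5217, -0.0041, 0.0422]
tool_rot: [3.141, 0.001, 2.407]
contact_force: [-4.1, 0.9, 9.4]
opening: 0.0002
grip_force: 4.8
```

```bash
python3 -c "
from h import *
x,y,a=corner(A,0); go(x,y,.042,a)"
```

```text
t 5.1 shift [0.497 0.502 0.002] rz 0.4999 tool [ 0.5217 -0.0041  0.0422] yaw 2.407 rp [3.1407e+00 8.0000e-04] F [-4.05  0.94  9.37]
```

move_arm(
  motion=[
    [0,0,-0.4,0,0,0],
    [0.25,0.25,-0.45,0,0,0.11],
    [0.497,0.502,-0.45,0,0,0.165],
    [0.497,0.502,-0.45,0,0,0.22],
    [0.497,0.502,-0.45,0,0,0.275],
    [0.497,0.502,-0.45,0,0,0.33],
    [0.497,0.502,-0.45,0,0,0.385],
    [0.497,0.502,-0.45,0,0,0.44],
    [0.497,0.502,-0.45,0,0,0.5],
    [0.497,0.502,-0.45,0,0,0.5],
    [0.497,0.502,-0.15,0,0,0.5],
    [0.497,0.502,-0.06,0,0,0.5],
  ],
)

```text
time: 6.6
tool_pos: [0.5176, 0.0662, 0.0459]
tool_rot: [-3.14, 0.001, 0.836]
contact_force: [0.1, 0.6, 0.5]
opening: 0.0003
grip_force: 0.0
```

move_arm(
  motion=[
    [0,0,0.02,0,0,0],
    [0,0,0.04,0,0,0],
    [0,0,0.055,0,0,0],
    [0,0,0.06,0,0,0],
    [0,0,0.06,0,0,0],
  ],
)

```text
time: 7.22
tool_pos: [0.5189, 0.0662, 0.0422]
tool_rot: [3.14, -0.001, 0.836]
contact_force: [-3.2, 0.3, 9.0]
opening: 0.0003
grip_force: 4.5
```

Firm. Next is the opposite corner, A2.

move_arm(
  motion=[
    [0,0,-0.4,0,0,0],
    [-0.45,0,-0.45,0,0,0],
    [-0.99,0,-0.45,0,0,0],
    [-0.99,0,-0.45,0,0,0],
    [-0.99,0,-0.15,0,0,0],
    [-0.99,0,-0.04,0,0,0],
    [-0.99,0,-0.02,0,0,0],
    [-0.99,0,-0.01,0,0,0],
    [-0.99,0,-0.002,0,0,0],
    [-0.99,0,0,0,0,0],
    [-0.99,0,0,0,0,0],
  ],
)

```text
time: 8.6
tool_pos: [0.4522, -0.0069, 0.0422]
tool_rot: [3.141, -0.001, 0.836]
contact_force: [-4.6, 0.9, 12.1]
opening: 0.0002
grip_force: 5.7
```

```bash
python3 -c "
from h import *
x,y,a=corner(B,0); go(x,y,.042,a)"
```

```text
t 8.6 shift [-0.709  1.143  0.002] rz -0.2289 tool [ 0.4522 -0.0069  0.0422] yaw 0.836 rp [ 3.1407e+00 -8.0000e-04] F [-4.56  0.86 12.12]
```

move_arm(
  motion=[
    [0,0,-0.4,0,0,0],
    [-0.35,0.5,-0.5,0,0,-0.055],
    [-0.709,1,-0.5,0,0,-0.11],
    [-0.709,1,-0.5,0,0,-0.165],
    [-0.709,1,-0.5,0,0,-0.229],
    [-0.709,1,-0.5,0,0,-0.229],
    [-0.709,1,-0.5,0,0,-0.229],
  ],
)

```text
time: 9.48
tool_pos: [0.4788, -0.1267, 0.0911]
tool_rot: [3.141, 0.0, 1.552]
contact_force: [0.5, -0.3, -0.3]
opening: 0.0007
grip_force: 0.0
```

```bash
python3 -c "
from h import *
x,y,a=corner(B,0); go(x,y,.042,a)"
```

```text
t 9.47 shift [-0.093  0.109  0.491] rz -0.0009 tool [ 0.4788 -0.1267  0.0911] yaw 1.552 rp [3.1409e+00 2.0000e-04] F [ 0.49 -0.25 -0.26]
```

move_arm(
  motion=[
    [-0.093,0.109,0.2,0,0,0],
    [-0.093,0.109,0.4,0,0,0],
    [-0.093,0.109,0.46,0,0,0],
    [-0.093,0.109,0.48,0,0,0],
    [-0.093,0.109,0.49,0,0,0],
    [-0.093,0.109,0.497,0,0,0],
    [-0.093,0.109,0.5,0,0,0],
    [-0.093,0.109,0.5,0,0,0],
  ],
)

```text
time: 10.48
tool_pos: [0.4897, -0.1364, 0.0422]
tool_rot: [3.14, 0.0, 1.555]
contact_force: [-2.6, 1.8, 9.0]
opening: 0.0001
grip_force: 4.6
```

```bash
python3 -c "
from h import *
x,y,a=corner(B,2); go(x,y,.042,a)"
```

```text
t 10.47 shift [-0.988 -0.002  0.002] rz -0.0001 tool [ 0.4897 -0.1364  0.0422] yaw 1.555 rp [3.14e+00 5.00e-04] F [-2.6   1.8   9.03]
```

move_arm(
  motion=[
    [0,0,-0.4,0,0,0],
    [-0.45,0,-0.45,0,0,0],
    [-0.99,0,-0.45,0,0,0],
    [-0.99,0,-0.45,0,0,0],
    [-0.99,0,-0.15,0,0,0],
    [-0.99,0,-0.04,0,0,0],
    [-0.99,0,-0.02,0,0,0],
    [-0.99,0,-0.01,0,0,0],
    [-0.99,0,-0.002,0,0,0],
    [-0.99,0,0,0,0,0],
    [-0.99,0,0,0,0,0],
  ],
)

```text
time: 11.85
tool_pos: [0.4882, -0.2359, 0.0413]
tool_rot: [3.14, 0.001, 1.555]
contact_force: [0.0, -2.1, 3.1]
opening: 0.0004
grip_force: 1.5
```

```bash
python3 -c "
from h import *
x,y,a=corner(B,1); go(x,y,.042,a)"
```

```text
t 11.85 shift [ 0.502 -0.498 -0.007] rz 0.5 tool [ 0.4882 -0.2359  0.0413] yaw 1.555 rp [3.1402e+00 1.1000e-03] F [ 0.03 -2.1   3.11]
```

This corner is yielding, so I'll press further.

move_arm(
  motion=[
    [0,0,0.005,0,0,0],
    [0,0,0.01,0,0,0],
    [0,0,0.015,0,0,0],
    [0,0,0.02,0,0,0],
    [0,0,0.02,0,0,0],
  ],
)

```text
time: 12.48
tool_pos: [0.4881, -0.2358, 0.0392]
tool_rot: [3.141, 0.001, 1.555]
contact_force: [1.0, -4.0, 6.5]
opening: 0.0006
grip_force: 3.7
```

move_arm(
  motion=[
    [0,0,0.004,0,0,0],
    [0,0,0.006,0,0,0],
    [0,0,0.006,0,0,0],
  ],
)

```text
time: 12.85
tool_pos: [0.4881, -0.2359, 0.039]
tool_rot: [3.14, 0.001, 1.555]
contact_force: [-1.6, -2.4, 11.4]
opening: 0.0004
grip_force: 5.6
```

```bash
python3 - <<'E'
from h import *
o=robot.observe(); print(o["tool_pos"],o["contact_force"])
c=cam("top"); P=cloud(c); x,y,z=P[...,0],P[...,1],P[...,2]
d=np.hypot(x-B[0],y-B[1]); q=(d>.017)&(d<.066)&(z>.034)&(z<.05)&(y>B[1]-.02)
q&=(abs(x-B[0])+abs(y-B[1])<.066)
Q=P[q]; co=np.linalg.lstsq(np.c_[Q[:,:2]-B[:2],np.ones(len(Q))],Q[:,2],rcond=None)[0]; print("slope",co,len(Q))
E
```

```text
[ 0.48814709 -0.23590026  0.03903804] [-1.62679572 -2.40143307 11.35058609]
slope [0.00079128 0.06832252 0.04372654] 444
```

move_arm(
  motion=[
    [0,0,0.003,0,0,0],
    [0,0,0.003,0,0,0],
    [0,0,-0.1,0,0,0],
    [0,0,-0.6,0,0,0],
    [0,0,-1,0,0,0],
    [0,0,-1,0,0,0],
  ],
)

```text
time: 13.65
tool_pos: [0.4889, -0.2355, 0.1408]
tool_rot: [3.138, 0.002, 1.555]
contact_force: [0.1, 0.8, -0.8]
opening: 0.0005
grip_force: 0.0
```

move_arm(
  motion=[
    [1,0.5,0,0,0,0],
    [1,0.5,0,0,0,0],
    [1,0.5,0,0,0,0],
  ],
  fingers=0.3,
)

```text
time: 14.02
tool_pos: [0.5392, -0.1325, 0.1364]
tool_rot: [-3.138, -0.002, 1.559]
contact_force: [-0.3, -0.1, 0.3]
opening: 0.0263
grip_force: 0.0
```

move_arm(
  motion=[
    [1,0.5,0,0,0,0],
    [1,0.5,0,0,0,0],
    [1,0.5,0,0,0,0],
  ],
)

```text
time: 14.4
tool_pos: [0.5907, -0.0345, 0.1365]
tool_rot: [-3.139, -0.001, 1.559]
contact_force: [0.1, -0.6, 0.3]
opening: 0.056
grip_force: 0.0
```

move_arm(
  motion=[
    [1,0.6,0,0,0,0],
    [1,0.6,0,0,0,0],
    [1,0.6,0,0,0,0],
    [1,0.6,0,0,0,0],
  ],
)

```text
time: 14.9
tool_pos: [0.6514, 0.0606, 0.1369]
tool_rot: [-3.139, 0.001, 1.554]
contact_force: [-0.2, 0.2, 0.2]
opening: 0.0595
grip_force: 0.0
```

```bash
python3 -c "
from h import *
go(.683,.1145,.026,1.555); print(robot.observe()['opening'])"
```

```text
t 14.9 shift [0.544 0.307 1.109] rz -0.0002 tool [0.6514 0.0606 0.1369] yaw 1.554 rp [-3.1388e+00  5.0000e-04] F [-0.21  0.2   0.17]
0.05949089211383868
```

move_arm(
  motion=[
    [0.544,0.307,0,0,0,0],
    [0.544,0.307,0,0,0,0],
    [0.544,0.307,0.3,0,0,0],
    [0.544,0.307,0.5,0,0,0],
    [0.544,0.307,0.5,0,0,0],
    [0.544,0.307,0.5,0,0,0],
  ],
)

```text
time: 15.65
tool_pos: [0.6843, 0.1146, 0.0892]
tool_rot: [3.14, 0.0, 1.554]
contact_force: [0.1, 0.1, -0.2]
opening: 0.0596
grip_force: 0.0
```

```bash
python3 -c "
from h import *
go(.683,.1145,.026,1.555); c=cam('scene'); cv2.imwrite('pics/s1.png',cv2.resize(c['image'][180:300,280:440,::-1],None,fx=4,fy=4))"
```

```text
t 15.65 shift [-0.001 -0.013  0.632] rz -0.0005 tool [0.6843 0.1146 0.0892] yaw 1.554 rp [3.1405e+00 1.0000e-04] F [ 0.13  0.13 -0.16]
```

View pics/s1.png

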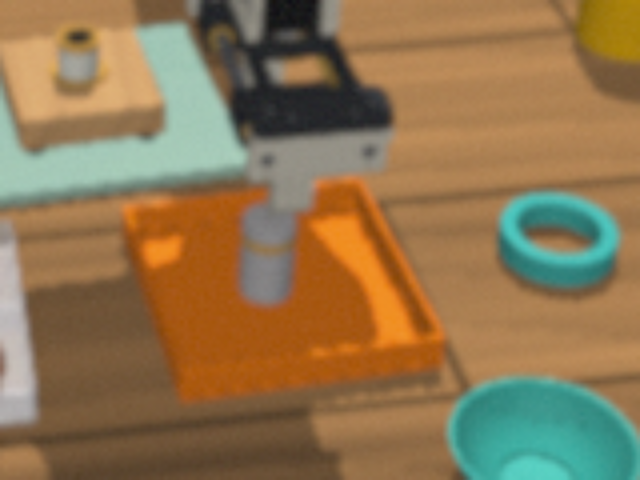

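The crop shows the finger end at (293,205) and the weight at (268,230). I'll check that offset by projecting the known points.

```bash
python3 - <<'E'
from h import *
c=cam('scene')
img=c['image']; P=cloud(c); x,y,z=P[...,0],P[...,1],P[...,2]
q=(x>.6)&(x<.76)&(y>.05)&(y<.18)
w=q&(z>.03)&(z<.063); f=q&(z>.088)&(z<.115)
for m in(w,f):
    Q=P[m]; print(m.sum(),np.percentile(Q,[3,50,97],axis=0).round(4).tolist())
E
```

```text
200 [[0.6728, 0.0996, 0.031], [0.6926, 0.1114, 0.0526], [0.7, 0.1273, 0.061]]
58 [[0.714, 0.1031, 0.0923], [0.7298, 0.1118, 0.1071], [0.7325, 0.1243, 0.1145]]
```

They are aligned, so I'll descend and grip.

move_arm(
  motion=[
    [0,-0.005,0.3,0,0,0],
    [0,-0.005,0.55,0,0,0],
    [0,-0.005,0.63,0,0,0],
    [0,-0.005,0.63,0,0,0],
    [0,-0.005,0.63,0,0,0],
  ],
)

```text
time: 16.38
tool_pos: [0.6844, 0.116, 0.0267]
tool_rot: [3.139, -0.0, 1.555]
contact_force: [0.8, -0.1, -0.0]
opening: 0.0601
grip_force: 0.0
```

move_arm(
  motion=[
    [0,0,0,0,0,0],
    [0,0,0,0,0,0],
    [0,0,0,0,0,0],
    [0,0,0,0,0,0],
    [0,0,0,0,0,0],
    [0,0,0,0,0,0],
  ],
  fingers=-1,
  newtons=20,
)

```text
time: 17.12
tool_pos: [0.6835, 0.116, 0.0253]
tool_rot: [3.141, -0.0, 1.555]
contact_force: [-1.4, 0.0, 2.8]
opening: 0.0318
grip_force: 20.0
```

move_arm(
  motion=[
    [0,0,-0.2,0,0,0],
    [0,0,-0.6,0,0,0],
    [0,0,-1,0,0,0],
    [0,0,-1,0,0,0],
  ],
)

```text
time: 17.62
tool_pos: [0.6859, 0.1162, 0.1301]
tool_rot: [3.133, -0.001, 1.555]
contact_force: [-0.5, -0.7, -3.6]
opening: 0.0316
grip_force: 20.0
```

move_arm(
  motion=[
    [-1,-0.6,0,0,0,0],
    [-1,-0.6,0,0,0,0],
    [-1,-0.6,0,0,0,0],
  ],
)

```text
time: 18.0
tool_pos: [0.6193, 0.0139, 0.1238]
tool_rot: [-3.137, 0.0, 1.551]
contact_force: [-0.0, 1.1, -3.0]
opening: 0.0316
grip_force: 20.0
```

move_arm(
  motion=[
    [-1,-0.6,0,0,0,0],
    [-1,-0.6,0,0,0,0],
    [-1,-0.6,0,0,0,0],
  ],
)

```text
time: 18.38
tool_pos: [0.5587, -0.0843, 0.1243]
tool_rot: [-3.139, -0.0, 1.551]
contact_force: [1.0, 0.7, -2.5]
opening: 0.0318
grip_force: 20.0
```

move_arm(
  motion=[
    [-1,-0.5,0,0,0,0],
    [-1,-0.5,0,0,0,0],
    [-1,-0.5,0,0,0,0],
    [-1,-0.5,0,0,0,0],
  ],
)

```text
time: 18.88
tool_pos: [0.5094, -0.1804, 0.1247]
tool_rot: [3.142, -0.001, 1.555]
contact_force: [-0.4, -0.1, -4.0]
opening: 0.0317
grip_force: 20.0
```

```bash
python3 -c "
from h import *
x,y,a=corner(B,2); go(x,y,.0655,1.555); 
c=cam('scene'); P=cloud(c); p=robot.observe()['tool_pos']
q=(abs(P[...,0]-p[0]-.01)<.03)&(abs(P[...,1]-p[1])<.03)&(P[...,2]>p[2]-.03)&(P[...,2]<p[2]-.004); Q=P[q]
print(len(Q),np.percentile(Q,[2,50,98],axis=0).round(4).tolist())"
```

```text
t 18.88 shift [-0.552 -0.206  0.592] rz 0.0 tool [ 0.5094 -0.1804  0.1247] yaw 1.555 rp [ 3.1416e+00 -1.0000e-03] F [-0.36 -0.1  -3.95]
65 [[0.5093, -0.1986, 0.1058], [0.5216, -0.1823, 0.1131], [0.5263, -0.1684, 0.1193]]
```

move_arm(
  motion=[
    [-0.53,-0.206,0,0,0,0],
    [-0.53,-0.206,0,0,0,0],
    [-0.53,-0.206,0.3,0,0,0],
    [-0.53,-0.206,0.5,0,0,0],
    [-0.53,-0.206,0.55,0,0,0],
    [-0.53,-0.206,0.55,0,0,0],
    [-0.53,-0.206,0.55,0,0,0],
  ],
)

```text
time: 19.8
tool_pos: [0.4882, -0.2339, 0.071]
tool_rot: [3.14, 0.001, 1.556]
contact_force: [-0.6, 0.3, -3.1]
opening: 0.0317
grip_force: 20.0
```

```bash
python3 -c "
from h import *
go(.4879,-.2333,.0605,1.555)"
```

```text
t 19.8 shift [ 0.006 -0.003  0.105] rz 0.0002 tool [ 0.4882 -0.2339  0.071 ] yaw 1.556 rp [3.1401e+00 7.0000e-04] F [-0.56  0.33 -3.09]
```

move_arm(
  motion=[
    [0,0,0.04,0,0,0],
    [0,0,0.065,0,0,0],
    [0,0,0.075,0,0,0],
    [0,0,0.085,0,0,0],
    [0,0,0.095,0,0,0],
    [0,0,0.095,0,0,0],
    [0,0,0.095,0,0,0],
  ],
)

```text
time: 20.68
tool_pos: [0.4878, -0.2345, 0.061]
tool_rot: [3.14, 0.001, 1.555]
contact_force: [-0.7, -3.1, 1.8]
opening: 0.0318
grip_force: 20.0
```

move_arm(
  motion=[
    [0,0,0.005,0,0,0],
    [0,0,0.01,0,0,0],
    [0,0,0.01,0,0,0],
  ],
)

```text
time: 21.05
tool_pos: [0.4879, -0.2346, 0.0606]
tool_rot: [3.14, 0.001, 1.555]
contact_force: [-0.8, -3.5, 8.3]
opening: 0.0316
grip_force: 20.0
```

```bash
cat >> h.py <<'E'
def slope(n="top"):
    c=cam(n); P=cloud(c); x,y,z=P[...,0],P[...,1],P[...,2]
    d=np.hypot(x-B[0],y-B[1]); q=(d>.017)&(abs(x-B[0])+abs(y-B[1])<.066)&(z>.034)&(z<.05)&(y>B[1]-.02)
    Q=P[q]; print("slope",np.linalg.lstsq(np.c_[Q[:,:2]-B[:2],np.ones(len(Q))],Q[:,2],rcond=None)[0],len(Q)); return c
E
python3 -c "
from h import *
slope()"
```

```text
slope [0.00184423 0.08131894 0.04345702] 449
```

move_arm(
  motion=[
    [0,0,-0.006,0,0,0],
    [0,0,-0.006,0,0,0],
    [0,0,-0.006,0,0,0],
    [0,0,-0.006,0,0,0],
  ],
  newtons=3,
)

```text
time: 21.6
tool_pos: [0.4875, -0.2339, 0.0602]
tool_rot: [3.141, -0.0, 1.555]
contact_force: [0.4, -2.2, 3.0]
opening: 0.0318
grip_force: 3.0
```

move_arm(
  motion=[
    [0,0,0,0,0,0],
    [0,0,0,0,0,0],
    [0,0,0,0,0,0],
    [0,0,0,0,0,0],
    [0,0,0,0,0,0],
  ],
  fingers=0.3,
)

```text
time: 22.22
tool_pos: [0.4873, -0.2339, 0.0601]
tool_rot: [-3.142, -0.0, 1.555]
contact_force: [0.3, 0.4, -0.5]
opening: 0.059
grip_force: 0.0
```

```bash
python3 -c "
from h import *
slope();print(robot.observe()['opening'])"
```

```text
slope [-0.00333542  0.07278631  0.04386033] 443
0.0595692365922581
```

The weight is released and the base is still dipped. I'll raise the arm clear and check.

move_arm(
  motion=[
    [0,0,-0.1,0,0,0],
    [0,0,-0.5,0,0,0],
    [0,0,-1,0,0,0],
    [0,0,-1,0,0,0],
  ],
)

```text
time: 22.78
tool_pos: [0.4895, -0.2353, 0.1649]
tool_rot: [3.134, 0.005, 1.555]
contact_force: [-0.2, -0.8, -0.5]
opening: 0.0597
grip_force: 0.0
```

move_arm(
  motion=[
    [0.8,0,-0.5,0,0,0],
    [0.8,0,-0.5,0,0,0],
    [0.8,0,-0.5,0,0,0],
    [0.8,0,-0.5,0,0,0],
  ],
)

```text
time: 23.28
tool_pos: [0.4882, -0.1543, 0.2094]
tool_rot: [-3.14, -0.0, 1.555]
contact_force: [0.1, -0.1, -0.4]
opening: 0.0597
grip_force: 0.0
```

```bash
python3 -c "
from h import *
c=slope('scene'); cv2.imwrite('pics/s2.png',cv2.resize(c['image'][130:290,140:360,::-1],None,fx=3.5,fy=3.5)); print(robot.observe()['time'])"
```

```text
slope [-0.0144297   0.07160178  0.04375966] 383
23.325
```

View pics/s2.png

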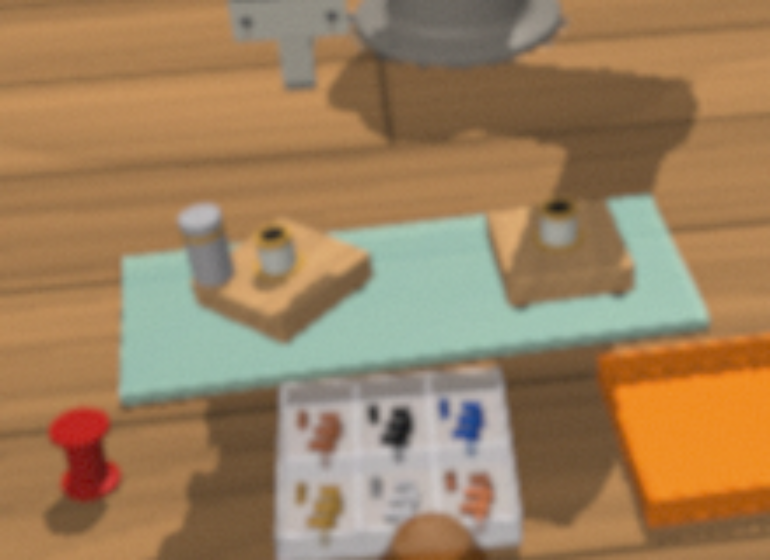

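The weight stands on the left corner of base_b at about (208,245) in the crop. The corner is dipped by about 0.072 rad and the arm is clear.

```bash
python3 -c "
from cell import robot
print(robot.hand_in())"
```

```text
the job is handed in; nothing more can be done
None
```

I handed the job in at about 23 s, no verdict returned: the short foot is at the −y corner of the −y base (base_b by my labelling), where the steel weight now stands released and keeps the corner dipped about 0.07 rad by the depth images.

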